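Sort the modelling things on the sculptor's bench

ROBOT

A 7-joint arm with a two-finger parallel gripper is mounted at the origin on the work surface. World frame = base frame: x ahead of the robot, y to its left, z up, the work surface at z = 0. Lengths are in mm, angles in degrees, forces in N, time in s.
With the tool pointing down it reaches from about 400 to 850 mm from the base axis. Payload 6.9 kg.
Tool frame: the origin (TCP) lies on the centre line of the jaws, within the pads' length; the fingertips stand 14 mm ahead of it and the grasp point (between the pads) lies 5 mm behind it; z points along the fingers, y is the line along which they close (so a half turn about z gives the same grasp; the last joint's range is limited). The gripper opens to 85 mm and grips with 20 to 120 N. Pads are 22 mm wide; open, the fingers measure 114 mm over their backs; the gripper's body (76 mm by 85 mm) begins 54 mm behind the grasp point. The pads swing forward as they close: fully open they stand 13 mm farther back than shut.
Start: joints at [-69.242, 29.078, -13.613, 85.955, 7.202, 65.827, -8.869], TCP at [158.761, 604.489, 245.275] pointing down, gripper open.
Joint ranges: [-176.47, 176.47], [-13.61, 117.27], [-81.72, 77.17], [0.22, 143.17], [-87.28, 267.28], [10, 112.55], [-165.47, 165.47]. Speed limits (degrees/s): [136.94, 136.94, 180, 180, 180, 180, 180].

INTERFACE

Orientations are given as a 3x3 rotation matrix whose columns are the frame's x, y, z axes.
In Python, from station import * gives the robot as it stands. The module is installed in compiled form; this text tells all that it offers.
- The arm moves only by the tool apply_moves, never from a script. Its argument "moves" is a list of rows, each an object with "offset": the shift along the tool's x, y, z in mm, a list of three; "dr": the turn, a rotation vector about the tool's x, y, z in rad, a list of three. A call has 1 to 20 rows; each row shifts and turns the commanded pose from where the row before left it, along the tool's axes as they then stand; what a row does not reach is not made up. A row lasts 1/12 s, in which the tool goes at most 41.7 mm and 7.16 degrees, less where a joint would pass 70% of its speed; a pose out of reach is approached as far as the arm can. A call is refused whole if a number of a shift passes 41.7 or a number of a turn 0.125, either way. A call with a gripper value outside its range is refused whole. "jaw" is the closure, from 0 (fully open) to 1 (shut), set as the call begins (left out, the last holds). The fingers move at their own pace and stop on an object; "newtons" is the grip in N (left out, the last holds). Time passes only in rows, so rows that do not move let the fingers close. It gives the time, the measured TCP pose, the force, the opening and the grip force at its end, in the units of the state.
- get_obs(): the state, without advancing time (a new reading comes with each control period).
- get_image(name): name is "scene" or "side" or "wrist"; returns a dict with "frame" (384x512x3 uint8, red, green, blue), "intrinsics" (3x3 intrinsics, pixels), "extrinsics" (4x4, takes a point from camera to world coordinates). Camera axes: x right, y up, looking along -z (the intrinsics and any distortion apply to the point x, -y, -z); pixel columns grow to the right and rows downward; lengths in mm; the calibration is good to about 2 mm. A picture is of the moment at which its call begins. There is no depth.
- sign_off(): hands the job in; it is judged then, once.
The state is a dict: "time_s": time; "q": joint angles; "joint_vel": joint speeds; "tau": joint torques, N m; "position": TCP position; "tcp_rot": TCP orientation; "contact_force": force on the tool from outside, world axes, zero at the start; "moment": the same for the moment, N m; "width": opening from 0.0 (shut) to 1.0 (fully open); "finger_force": force on a finger pad.
Only numpy, scipy, OpenCV 4.12 (cv2) and the standard library are available. Lean on these libraries where they do the work, as an engineer would, in place of code of your own. Each camera call takes 0.05 s, during which the arm holds its last target. There are 200 camera calls.

TASK

Tidy the sculptor's bench by sorting the mixed things: lay both wooden modelling sticks flat on the floor of the long tray, not one on top of the other; stand both ceramic kiln props upright in the square bin; and stand the turned wooden stamp upright, knob up, in the round dish. Leave the mug and the flask where they stand.

Things in the scene. Friction and masses are not known exactly. Their poses are not given: they have to be found in the camera images.
- stick1: wooden clay-modelling stick, 140 mm long, lying flat on the bench. Origin at its centre (6 mm above what it lies on); x along its length, z up. The middle 90 mm is a straight handle 14 mm wide (y) and 12 mm thick (z), to be gripped across y; the ends are thinner. 18 to 35 g. The two sticks are alike and either way round is right
- stick2: wooden clay-modelling stick, 140 mm long, lying flat on the bench. Origin at its centre (6 mm above what it lies on); x along its length, z up. The middle 90 mm is a straight handle 14 mm wide (y) and 12 mm thick (z), to be gripped across y; the ends are thinner. 18 to 35 g. The two sticks are alike and either way round is right
- prop1: kiln prop: a cream-white ceramic cylinder, 32 mm in diameter and 48 mm tall, with a dark 16 mm bore drawn on its top, standing upright. Origin at the centre of its underside, z up. 50 to 100 g. The two props are alike
- prop2: kiln prop: a cream-white ceramic cylinder, 32 mm in diameter and 48 mm tall, with a dark 16 mm bore drawn on its top, standing upright. Origin at the centre of its underside, z up. 50 to 100 g. The two props are alike
- stamp: turned wooden clay stamp, 55 mm tall, standing on its 42 mm wide, 14 mm thick disc foot; a narrow neck (18 mm) and above it a round knob 28 mm in diameter from 34 to 50 mm above the underside, to be gripped. Origin at the centre of its underside, z up. 35 to 70 g
- long_tray: shallow rectangular plywood tray, 200 x 132 mm outside, 18 mm high, walls and floor 4 mm thick, fixed to the bench. Origin at the centre of its underside; x along its length, y along its width, z up
- square_bin: square open bin of brown wood, 130 x 130 mm outside, 32 mm high, walls and floor 4 mm thick, fixed to the bench. Origin at the centre of its underside; x and y along its sides, z up
- round_dish: round white ceramic dish with a flat floor, 120 mm across the rim (110 mm at the foot), 25 mm high, walls and floor 4 mm thick, fixed to the bench. Origin at the centre of its underside, z up
- mug: bystander: white mug without a handle, 86 mm across and 95 mm tall, with brown clay in it, standing loose beyond the work. Origin at the centre of its underside
- flask: bystander: black drinking flask, 68 mm in diameter and 182 mm tall, standing loose beyond the work. Origin at the centre of its underside
Mind the look-alikes: they are no part of the job. Of the things like the square_bin, leave any that is purple; of the rest the larger one is meant.

How it is judged:
By the outcome, as a careful person would: the job done as asked, in the order asked, and still so for the second after the job is handed in, with the robot touching nothing.
It also fails if it takes over 128 s, if anything falls off the work surface, if the arm or the gripper's body presses on something with over 40 N, if the wrist force passes 120 N, or if a joint passes its speed limit or range.

## Working session

There is one attempt and no reset: what is moved stays moved. The work goes in short steps, Python scripts to look and compute and a tool call to move; the robot and the scene stay as the last step left them, time stands still between calls to the robot, and variables do not carry over. Pictures are saved under pics/ and viewed, at most 14 in all, crops included, and the job is handed in when it is done.

Besides the shell and the picture viewer there is one more tool, called after "Emit:" by a JSON object that holds its "name" and its "arguments". apply_moves: Moves the arm, as the interface text tells. Its arguments: {"type":"object","properties":{"moves":{"type":"array"},"jaw":{"type":"number"},"newtons":{"type":"number"}},"required":["moves"]}

```bash
mkdir -p pics; python3 - <<'E'
from station import *
import cv2,pickle
d={}
for n in("scene","side","wrist"):
    i=get_image(n);d[n]=i;cv2.imwrite(f"pics/{n}0.png",i["frame"][:,:,::-1]);print(n,i["intrinsics"],i["extrinsics"].round(3),[k for k in i])
pickle.dump(d,open("im0.pkl","wb"))
o=get_obs();print(o["time_s"],o["position"],o["tcp_rot"],o["width"])
E
```

```text
scene [[353.57857478   0.         257.61860723]
 [  0.         353.57857478 193.12634149]
 [  0.           0.           1.        ]] [[-3.630000e-01 -5.270000e-01  7.680000e-01  1.268373e+03]
 [ 9.320000e-01 -2.050000e-01  3.000000e-01  2.808420e+02]
 [-0.000000e+00  8.250000e-01  5.650000e-01  5.746550e+02]
 [ 0.000000e+00  0.000000e+00  0.000000e+00  1.000000e+00]] ['frame', 'intrinsics', 'extrinsics']
side [[453.92201852   0.         256.765914  ]
 [  0.         453.92201852 193.35368111]
 [  0.           0.           1.        ]] [[ 8.62000e-01  3.73000e-01 -3.44000e-01  1.69177e+02]
 [-5.07000e-01  6.29000e-01 -5.89000e-01 -6.31318e+02]
 [-3.00000e-03  6.82000e-01  7.31000e-01  8.38152e+02]
 [ 0.00000e+00  0.00000e+00  0.00000e+00  1.00000e+00]] ['frame', 'intrinsics', 'extrinsics']
wrist [[266.24094228   0.         255.85957101]
 [  0.         266.24094228 193.27192465]
 [  0.           0.           1.        ]] [[ 2.53000e-01 -9.15000e-01 -3.14000e-01  7.76740e+01]
 [ 9.67000e-01  2.39000e-01  8.40000e-02  6.24908e+02]
 [-2.00000e-03 -3.25000e-01  9.46000e-01  3.74145e+02]
 [ 0.00000e+00  0.00000e+00  0.00000e+00  1.00000e+00]] ['frame', 'intrinsics', 'extrinsics']
0.15 [158.74025561 604.14152576 244.6303312 ] [[-9.67198302e-01  2.54022341e-01 -3.09395985e-04]
 [ 2.54022527e-01  9.67197419e-01 -1.30728480e-03]
 [-3.28325470e-05 -1.34299719e-03 -9.99999098e-01]] 0.9987923460201217
```

View pics/scene0.png

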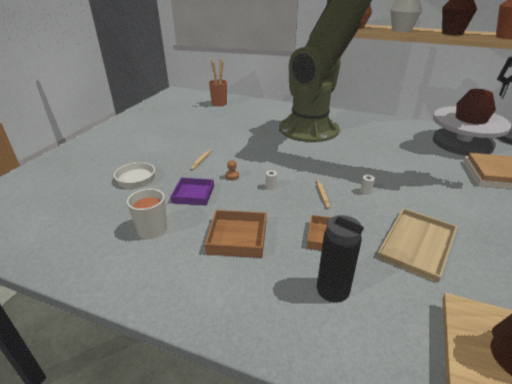

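View pics/side0.png

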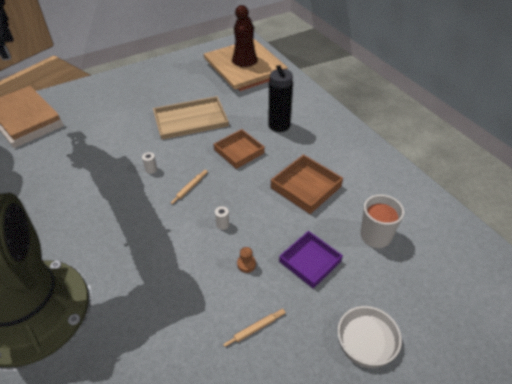

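View pics/wrist0.png

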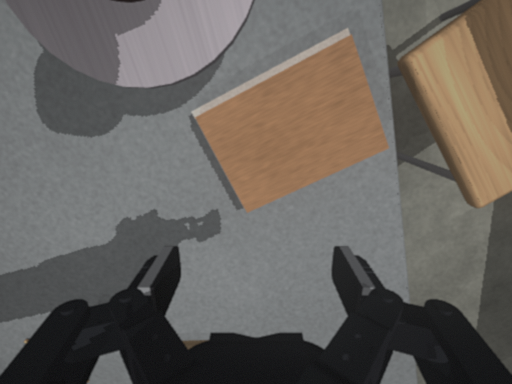

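The side view shows everything:
- **Square bins:** brown (307,183) is the larger one, brown (239,149) is smaller, and purple (311,258) is to be left. The target is (307,183).
- **Sticks:** (190,186) and (256,327).
- **Props:** (150,162) and (222,217).
- **Stamp:** (247,260).
- **Dish:** (369,336).
- **Tray:** (192,118), not the boards at (245,62) or (25,112).

Next I'll fit models to the silhouettes in both views.

```bash
cat > h.py <<'E'
import numpy as np,cv2,pickle
from scipy.optimize import minimize
def proj(im,P):
    E=im["extrinsics"];c=(np.atleast_2d(P)-E[:3,3])@E[:3,:3]
    c=c*[1,-1,-1];p=c@im["intrinsics"].T;return p[:,:2]/p[:,2:]
def unproj(im,uv,z):
    d=np.linalg.inv(im["intrinsics"])@[uv[0],uv[1],1]*[1,-1,-1]
    E=im["extrinsics"];d=E[:3,:3]@d;o=E[:3,3];return o+d*(z-o[2])/d[2]
def ring(r,z,n=32):
    a=np.arange(n)*2*np.pi/n;return np.c_[r*np.cos(a),r*np.sin(a),0*a+z]
def box(l,w,z0,z1): return np.array([[x*l/2,y*w/2,z] for x in(-1,1) for y in(-1,1) for z in(z0,z1)])
M=dict(stick=np.r_[box(90,14,0,12),box(140,8,3,9)],prop=np.r_[ring(16,0),ring(16,48)],
 stamp=np.r_[ring(21,0),ring(21,14),ring(14,42),ring(9,55),ring(12,36),ring(12,49)],
 tray=box(200,132,0,18),bin=box(130,130,0,32),dish=np.r_[ring(55,0),ring(60,25)],mug=np.r_[ring(43,0),ring(43,95)],
 flask=np.r_[ring(34,0),ring(34,182)])
def mask(im,uv,kind,win):
    f=im["frame"];hsv=cv2.cvtColor(f,cv2.COLOR_RGB2HSV);bg=None
    m=(hsv[...,1]>75) if kind=="c" else ((hsv[...,2]>150)&(hsv[...,1]<75))
    u,v=map(int,uv);w=np.zeros(m.shape,bool);w[max(v-win,0):v+win,max(u-win,0):u+win]=1
    m=(m&w).astype(np.uint8);n,l,s,c=cv2.connectedComponentsWithStats(m)
    if n<2:return None
    ok=[i for i in range(1,n) if s[i,4]>15];k=min(ok,key=lambda i:np.hypot(*(c[i]-uv)))
    return l==k
def T(p): 
    c,s=np.cos(p[2]),np.sin(p[2]);return np.array([[c,-s,0],[s,c,0],[0,0,1]])
S=4
def hullimg(pts,sh):
    o=np.zeros((sh[0]*S,sh[1]*S),np.uint8);h=cv2.convexHull(np.float32(pts));cv2.fillConvexPoly(o,np.int32(np.round(h*S*16+ (S/2)*16)),1,shift=4);return o
def fit(pairs,model,p0,rot=True):
    tg=[]
    for im,m in pairs:
        v,u=np.nonzero(m);c=np.c_[u,v];c=np.r_[c+[.45,.45],c-[.45,.45],c+[.45,-.45],c+[-.45,.45]]
        tg.append((im,hullimg(c,m.shape)))
    def cost(p,each=False):
        P=model@T(p).T+[p[0],p[1],0];r=[]
        for im,t in tg:
            h=hullimg(proj(im,P),(384,512));r.append(1-(h&t).sum()/max(1,(h|t).sum()))
        return r if each else sum(r)
    best=None
    for a in ([0,1.57,.78,2.36] if p0[2] is None and rot else [p0[2] or 0]):
        x0=np.array([p0[0],p0[1],a]);
        f=(lambda p:cost(p)) if rot else (lambda p:cost([p[0],p[1],0]))
        n=3 if rot else 2
        sx=np.vstack([x0[:n]]+[x0[:n]+d for d in np.diag([15,15,.3])[:n,:n]])
        r=minimize(f,x0[:n],method="Nelder-Mead",options=dict(initial_simplex=sx,xatol=.05,fatol=1e-4))
        if best is None or r.fun<best.fun:best=r
    p=np.r_[best.x,0][:3];return p,cost(p,True)
E
cat > a.py <<'E'
from h import *
d=pickle.load(open("im0.pkl","rb"));sc,sd=d["scene"],d["side"]
O=dict(stick1=("stick",(190,186),(202,159),"c"),stick2=("stick",(256,327),(322,194),"c"),prop1=("prop",(150,162),(368,184),"w"),prop2=("prop",(222,217),(271,180),"w"),
stamp=("stamp",(247,260),(232,170),"c"),tray=("tray",(192,118),(418,243),"c"),bin=("bin",(307,183),(238,233),"c"),bin_small=("bin",(239,149),(318,233),"c"),dish=("dish",(369,336),(135,175),"w"),mug=("mug",(381,222),(149,214),"w"))
# stick matching by view: decide by projection
for k in("stick1","stick2"):
    P=unproj(sd,O[k][1],6);print(k,P.round(),proj(sc,P).round())
vis=[sc["frame"].copy(),sd["frame"].copy()]
res={}
for k,(m,us,uc,c) in O.items():
    P=unproj(sd,us,10)
    if k in("stick1","stick2"):uc=min([(202,159),(322,194)],key=lambda u:np.hypot(*(proj(sc,P)[0]-u)))
    w=25 if m in("prop","stamp") else 60
    ms,mc=mask(sd,us,c,w),mask(sc,uc,c,w)
    use=[(sd,ms)]+([(sc,mc)] if mc is not None and k!="bin_small" else [])
    for name,pr in(("both",use),("side",use[:1])):
        p,r=fit(pr,M[m],[P[0],P[1],None],m in("stick","tray","bin"))
        print(k,name,p[:2].round(1),np.degrees(p[2]).round(1)%180,np.round(r,3),ms.sum(),mc.sum())
        if name=="both":
            res[k]=p
            for v,im in zip(vis,(sc,sd)):
                h=cv2.convexHull(np.float32(proj(im,M[m]@T(p).T+[p[0],p[1],0])));cv2.polylines(v,[np.int32(h*16)],True,(0,255,0),1,shift=4)
pickle.dump(res,open("res.pkl","wb"))
a=cv2.resize(vis[0][130:290,100:470],None,fx=2,fy=2,interpolation=cv2.INTER_CUBIC)[:,:740];b=cv2.resize(vis[1][85:385,130:430],(600,600),interpolation=cv2.INTER_CUBIC)
cv2.imwrite("pics/fit_sc.png",a[:,:,::-1]);cv2.imwrite("pics/fit_sd.png",b[:,:,::-1])
E
python3 a.py
```

```text
stick1 [427. 148.   6.] [[322. 193.]]
stick2 [ 377. -270.    6.] [[201. 159.]]
stick1 both [428.9 151.3] 25.1 [0.153 0.177] 217 118
stick1 side [429.1 151.4] 26.9 [0.15] 217 118
stick2 both [ 376.1 -268.8] 1.9000000000000057 [0.127 0.218] 427 87
stick2 side [ 376.9 -268.6] 1.2 [0.12] 427 87
prop1 both [365.7 271.5] 0.0 [0.571 0.799] 104 45
prop1 side [372.  292.3] 0.0 [0.55] 104 45
prop2 both [450.3  19.2] 0.0 [0.517 0.879] 119 793
prop2 side [446.4   9.4] 0.0 [0.516] 119 793
stamp both [ 434.7 -128.3] 0.0 [0.046 0.099] 347 174
stamp side [ 434.8 -128.2] 0.0 [0.043] 347 174
tray both [547.1 407. ] 167.1 [0.069 0.016] 1951 3474
tray side [547.3 407.5] 165.6 [0.067] 1951 3474
bin both [ 6.819e+02 -6.000e-01] 16.2 [0.025 0.018] 2398 2491
bin side [6.833e+02 5.000e-01] 16.2 [0.018] 2398 2491
bin_small both [601.  209.3] 156.9 [0.383] 1138 557
bin_small side [601.  209.3] 156.9 [0.383] 1138 557
dish both [ 553.  -397.2] 0.0 [0.04  0.681] 2493 966
dish side [ 553.1 -396.8] 0.0 [0.039] 2493 966
mug both [ 738.1 -207.5] 0.0 [0.497 0.706] 319 243
mug side [ 765.3 -184.1] 0.0 [0.466] 319 243
```

```bash
python3 - <<'E'
from h import *
d=pickle.load(open("im0.pkl","rb"));sc,sd=d["scene"],d["side"]
f=sd["frame"].astype(int)
for y in range(204,234,3): print(y,[tuple(f[y,x]) for x in range(210,236,4)])
f=sc["frame"].astype(int)
for y in range(166,194,4): print(y,[tuple(f[y,x]) for x in range(260,284,4)])
E
```

```text
204 [(np.int64(137), np.int64(140), np.int64(143)), (np.int64(137), np.int64(138), np.int64(141)), (np.int64(136), np.int64(140), np.int64(141)), (np.int64(137), np.int64(140), np.int64(140)), (np.int64(136), np.int64(137), np.int64(142)), (np.int64(136), np.int64(139), np.int64(142)), (np.int64(137), np.int64(139), np.int64(143))]
207 [(np.int64(137), np.int64(140), np.int64(144)), (np.int64(140), np.int64(143), np.int64(145)), (np.int64(184), np.int64(179), np.int64(176)), (np.int64(195), np.int64(188), np.int64(185)), (np.int64(167), np.int64(167), np.int64(165)), (np.int64(137), np.int64(140), np.int64(141)), (np.int64(139), np.int64(142), np.int64(146))]
210 [(np.int64(140), np.int64(144), np.int64(146)), (np.int64(159), np.int64(158), np.int64(159)), (np.int64(168), np.int64(164), np.int64(159)), (np.int64(90), np.int64(89), np.int64(92)), (np.int64(205), np.int64(197), np.int64(194)), (np.int64(141), np.int64(143), np.int64(147)), (np.int64(136), np.int64(139), np.int64(141))]
213 [(np.int64(136), np.int64(137), np.int64(142)), (np.int64(154), np.int64(154), np.int64(155)), (n
[... 3524 characters left out ...]
36), np.int64(133), np.int64(125)), (np.int64(135), np.int64(137), np.int64(131)), (np.int64(136), np.int64(141), np.int64(137))]
186 [(np.int64(99), np.int64(100), np.int64(99)), (np.int64(99), np.int64(101), np.int64(101)), (np.int64(128), np.int64(127), np.int64(119)), (np.int64(135), np.int64(133), np.int64(125)), (np.int64(132), np.int64(136), np.int64(131)), (np.int64(139), np.int64(144), np.int64(142))]
190 [(np.int64(141), np.int64(145), np.int64(143)), (np.int64(142), np.int64(147), np.int64(145)), (np.int64(147), np.int64(152), np.int64(149)), (np.int64(138), np.int64(140), np.int64(138)), (np.int64(142), np.int64(148), np.int64(144)), (np.int64(145), np.int64(149), np.int64(147))]
```

View pics/fit_sd.png

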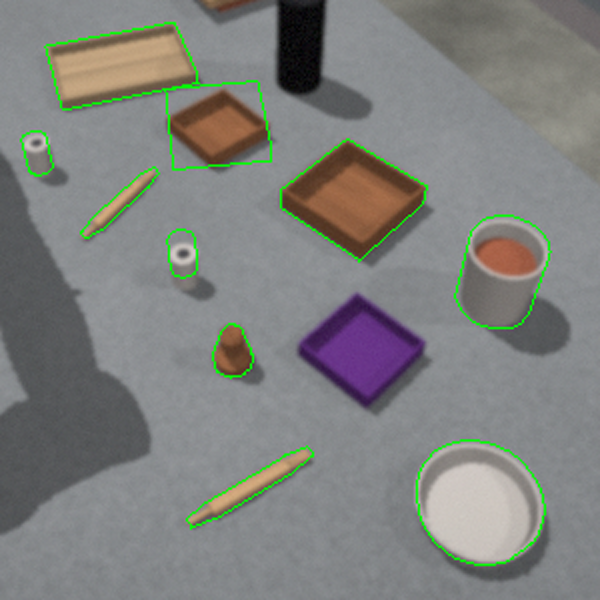

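The overlays sit well on everything except the props, and the larger brown bin and the purple decoy are clearly told apart. I'll refit the props using a warm-colour mask.

```bash
cat >> h.py <<'E'
def pmask(im,uv,win=20,th=3):
    f=cv2.GaussianBlur(im["frame"],(3,3),0.6).astype(int);m=f[...,0]-f[...,2]>th
    u,v=map(int,uv);w=np.zeros(m.shape,bool);w[v-win:v+win,u-win:u+win]=1
    n,l,s,c=cv2.connectedComponentsWithStats((m&w).astype(np.uint8));return l==1+np.argmax(s[1:,4])
E
python3 - <<'E'
from h import *
d=pickle.load(open("im0.pkl","rb"));sc,sd=d["scene"],d["side"];res=pickle.load(open("res.pkl","rb"))
for k,us,uc in(("prop1",(150,162),(368,184)),("prop2",(222,217),(271,180))):
    P=unproj(sd,us,20);ms,mc=pmask(sd,us),pmask(sc,uc)
    for pr in([(sd,ms),(sc,mc)],[(sd,ms)],[(sc,mc)]):
        p,r=fit(pr,M["prop"],[P[0],P[1],0],False);print(k,p.round(1),np.round(r,3),ms.sum(),mc.sum())
        if len(pr)==2:res[k]=p
    u=(sd,(222,210)) 
for t in((sc,(418,243)),):
    p,r=fit([(sc,mask(sc,(418,243),"c",60))],M["tray"],[547,407,2.9]);print("tray",p,np.degrees(p[2]),r)
res["dish"]=np.array([553.1,-396.8,0]);res["tray"]=p
pickle.dump(res,open("res.pkl","wb"))
# flask
b=lambda im,uv:im
print("prop2 top via bore",unproj(sd,(222,211),48),unproj(sc,(272,173.5),48))
print("flask base",unproj(sd,(280,120),20))
E
```

```text
prop1 [366.  264.6   0. ] [0.084 0.106] 203 226
prop1 [366.4 265.5   0. ] [0.084] 203 226
prop1 [363.5 264.6   0. ] [0.104] 203 226
prop2 [4.43e+02 1.00e-01 0.00e+00] [0.07  0.073] 244 199
prop2 [443.6   1.2   0. ] [0.054] 244 199
prop2 [441.7  -1.1   0. ] [0.061] 244 199
tray [547.23850481 406.88952124   2.917419  ] 167.1557955590743 [np.float64(0.015347648780817957)]
prop2 top via bore [444.15227857  -1.38738112  48.        ] [445.12211404   3.96086316  48.        ]
flask base [759.99429295 244.93445619  20.        ]
```

```bash
cat > plan.py <<'E'
# usage: plan.py x,y,z,yaw ...  (yaw = direction of tool y, mod 180); turns first, then straight shift
import sys,numpy as np
from station import *
from scipy.spatial.transform import Rotation as R
o=get_obs();p=np.array(o["position"]);r=np.array(o["tcp_rot"])
print("t",round(o["time_s"],1),"p",p.round(1),"yaw",np.degrees(np.arctan2(r[1,1],r[0,1])).round(1),"q",np.round(o["q"],0),"w",round(o["width"],3),"F",np.round(o["contact_force"],1),o["finger_force"])
for a in sys.argv[1:]:
    x,y,z,w=map(float,a.split(","));w=np.radians(w)
    ty=np.array([np.cos(w),np.sin(w),0])
    if ty@r[:,1]<0: ty=-ty
    tz=np.array([0,0,-1.]);N=np.c_[np.cross(ty,tz),ty,tz]
    v=R.from_matrix(r.T@N).as_rotvec();n=int(np.ceil(np.abs(v).max()/.1))
    if n and np.linalg.norm(v)>.002: print(f" turn {n} x",(v/n).round(4))
    d=N.T@(np.array([x,y,z])-p);m=int(np.ceil(np.linalg.norm(d)/30))
    print(f" shift {m} x",(d/max(m,1)).round(1),"total",d.round(1));p=np.array([x,y,z]);r=N
E
python3 plan.py 429,151.3,150,116 429,151.3,17,116
```

```text
t 0.1 p [158.7 604.1 244.6] yaw 75.3 q [-69.  29. -14.  86.   7.  66.  -9.] w 0.999 F [-0.4 -1.1 -0. ] 0.0
 turn 8 x [-0.0002 -0.0001 -0.0888]
 shift 18 x [ -2.5 -29.2   5.3] total [ -44.4 -525.5   94.6]
 shift 5 x [ 0.   0.  26.6] total [  0.   0. 133.]
```

Emit:
{"name": "apply_moves", "arguments": {"moves": [{"offset": [0, 0, 0], "dr": [0, 0, -0.0888]}, {"offset": [0, 0, 0], "dr": [0, 0, -0.0888]}, {"offset": [0, 0, 0], "dr": [0, 0, -0.0888]}, {"offset": [0, 0, 0], "dr": [0, 0, -0.0888]}, {"offset": [0, 0, 0], "dr": [0, 0, -0.0888]}, {"offset": [0, 0, 0], "dr": [0, 0, -0.0888]}, {"offset": [0, 0, 0], "dr": [0, 0, -0.0888]}, {"offset": [0, 0, 0], "dr": [0, 0, -0.0888]}, {"offset": [-2.5, -29.2, 0], "dr": [0, 0, 0]}, {"offset": [-2.5, -29.2, 0], "dr": [0, 0, 0]}, {"offset": [-2.5, -29.2, 0], "dr": [0, 0, 0]}, {"offset": [-2.5, -29.2, 0], "dr": [0, 0, 0]}, {"offset": [-2.5, -29.2, 0], "dr": [0, 0, 0]}, {"offset": [-2.5, -29.2, 0], "dr": [0, 0, 0]}, {"offset": [-2.5, -29.2, 0], "dr": [0, 0, 0]}, {"offset": [-2.5, -29.2, 0], "dr": [0, 0, 0]}, {"offset": [-2.5, -29.2, 0], "dr": [0, 0, 0]}, {"offset": [-2.5, -29.2, 0], "dr": [0, 0, 0]}, {"offset": [-2.5, -29.2, 0], "dr": [0, 0, 0]}, {"offset": [-2.5, -29.2, 0], "dr": [0, 0, 0]}]}}

```text
time_s: 1.82
position: [339.7, 301.2, 245.2]
tcp_rot: [[-0.899, -0.438, -0.0], [-0.438, 0.899, -0.0], [0.0, -0.0, -1.0]]
contact_force: [-0.0, 0.3, -0.5]
width: 0.989
finger_force: 0.0
```

```bash
python3 plan.py 429,151.3,150,116 429,151.3,17,116
```

```text
t 1.8 p [339.7 301.2 245.2] yaw 116.0 q [-28.  14. -22. 110.   6.  56.  64.] w 0.989 F [-0.   0.3 -0.5] 0.0
 shift 7 x [ -2.1 -24.8  13.6] total [ -14.5 -173.9   95.2]
 shift 5 x [ 0.   0.  26.6] total [  0.   0. 133.]
```

Emit:
{"name": "apply_moves", "arguments": {"moves": [{"offset": [-2.1, -24.8, 13.6], "dr": [0, 0, 0]}, {"offset": [-2.1, -24.8, 13.6], "dr": [0, 0, 0]}, {"offset": [-2.1, -24.8, 13.6], "dr": [0, 0, 0]}, {"offset": [-2.1, -24.8, 13.6], "dr": [0, 0, 0]}, {"offset": [-2.1, -24.8, 13.6], "dr": [0, 0, 0]}, {"offset": [-2.1, -24.8, 13.6], "dr": [0, 0, 0]}, {"offset": [-2.1, -24.8, 13.6], "dr": [0, 0, 0]}, {"offset": [0, 0, 30], "dr": [0, 0, 0]}, {"offset": [0, 0, 30], "dr": [0, 0, 0]}, {"offset": [0, 0, 30], "dr": [0, 0, 0]}, {"offset": [0, 0, 15], "dr": [0, 0, 0]}, {"offset": [0, 0, 10], "dr": [0, 0, 0]}, {"offset": [0, 0, 10], "dr": [0, 0, 0]}, {"offset": [0, 0, 0], "dr": [0, 0, 0]}, {"offset": [0, 0, 0], "dr": [0, 0, 0]}]}}

```text
time_s: 3.07
position: [428.2, 153.0, 24.8]
tcp_rot: [[-0.899, -0.438, -0.001], [-0.438, 0.899, -0.001], [0.001, 0.0, -1.0]]
contact_force: [1.2, -0.3, 0.2]
width: 0.997
finger_force: 0.0
```

```bash
python3 - <<'E'
from station import *
import cv2
i=get_image("wrist")["frame"];cv2.imwrite("pics/w1.png",i[:,:,::-1])
E
python3 plan.py 429,151.3,17,116
```

```text
t 3.1 p [428.6 153.2  25.2] yaw 116.0 q [-15.  33. -11. 126.  16.  22.  77.] w 1.002 F [-0.2  0.  -0.5] 0.0
 shift 1 x [ 0.4 -1.9  8.2] total [ 0.4 -1.9  8.2]
```

View pics/w1.png

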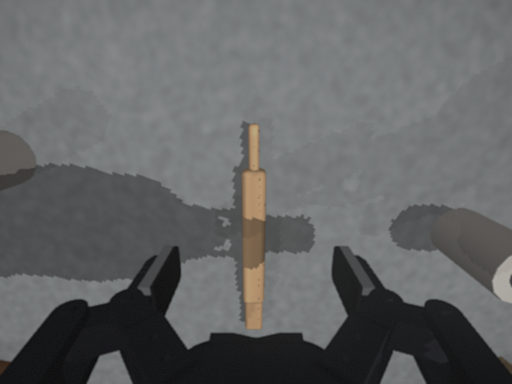

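The wrist view shows the stick centred between the jaws, running up column 254. I'll descend and close.

Emit:
{"name": "apply_moves", "arguments": {"moves": [{"offset": [0.4, -1.5, 8], "dr": [0, 0, 0]}, {"offset": [0, 0, 0], "dr": [0, 0, 0]}]}}

```text
time_s: 3.28
position: [429.0, 151.2, 16.8]
tcp_rot: [[-0.899, -0.438, 0.0], [-0.438, 0.899, 0.0], [-0.0, -0.0, -1.0]]
contact_force: [-0.6, 0.2, -0.5]
width: 1.001
finger_force: 0.0
```

Emit:
{"name": "apply_moves", "arguments": {"moves": [{"offset": [0, 0, 0], "dr": [0, 0, 0]}, {"offset": [0, 0, 0], "dr": [0, 0, 0]}, {"offset": [0, 0, 0], "dr": [0, 0, 0]}, {"offset": [0, 0, 0], "dr": [0, 0, 0]}, {"offset": [0, 0, 0], "dr": [0, 0, 0]}, {"offset": [0, 0, 0], "dr": [0, 0, 0]}, {"offset": [0, 0, 0], "dr": [0, 0, 0]}, {"offset": [0, 0, 0], "dr": [0, 0, 0]}, {"offset": [0, 0, 0], "dr": [0, 0, 0]}, {"offset": [0, 0, 0], "dr": [0, 0, 0]}], "jaw": 1, "newtons": 35}}

```text
time_s: 4.12
position: [428.9, 151.6, 17.3]
tcp_rot: [[-0.899, -0.438, 0.0], [-0.438, 0.899, 0.0], [-0.0, -0.0, -1.0]]
contact_force: [-1.4, -1.0, 5.0]
width: 0.15
finger_force: 35.6
```

Emit:
{"name": "apply_moves", "arguments": {"moves": [{"offset": [0, 0, -20], "dr": [0, 0, 0]}, {"offset": [0, 0, -30], "dr": [0, 0, 0]}, {"offset": [0, 0, -30], "dr": [0, 0, 0]}, {"offset": [0, 0, 0], "dr": [0, 0, 0]}]}}

```text
time_s: 4.45
position: [430.8, 152.5, 101.1]
tcp_rot: [[-0.899, -0.438, 0.006], [-0.438, 0.899, 0.002], [-0.006, -0.001, -1.0]]
contact_force: [0.6, -0.1, 0.2]
width: 0.148
finger_force: 34.9
```

```bash
python3 - <<'E'
import numpy as np
c=np.array([547.2,406.9]);a=np.radians(167.15);y=np.array([-np.sin(a),np.cos(a)])
print(c+25*y,c-25*y)
E
python3 plan.py 552.8,431.3,97,77.15 552.8,431.3,22,77.15
```

```text
[541.64001521 382.52610886] [552.75998479 431.27389114]
t 4.5 p [430.8 152.5 101.1] yaw 116.0 q [-12.  26. -15. 122.  12.  34.  80.] w 0.148 F [ 0.6 -0.1  0.2] 34.86411988735199
 turn 7 x [0.0002 0.0009 0.0968]
 shift 11 x [-5.2 27.2  0.4] total [-56.9 299.    4.1]
 shift 3 x [ 0.  0. 25.] total [ 0.  0. 75.]
```

Emit:
{"name": "apply_moves", "arguments": {"moves": [{"offset": [0, 0, 0], "dr": [0, 0, 0.0968]}, {"offset": [0, 0, 0], "dr": [0, 0, 0.0968]}, {"offset": [0, 0, 0], "dr": [0, 0, 0.0968]}, {"offset": [0, 0, 0], "dr": [0, 0, 0.0968]}, {"offset": [0, 0, 0], "dr": [0, 0, 0.0968]}, {"offset": [0, 0, 0], "dr": [0, 0, 0.0968]}, {"offset": [0, 0, 0], "dr": [0, 0, 0.0968]}, {"offset": [-5.2, 27.2, 0], "dr": [0, 0, 0]}, {"offset": [-5.2, 27.2, 0], "dr": [0, 0, 0]}, {"offset": [-5.2, 27.2, 0], "dr": [0, 0, 0]}, {"offset": [-5.2, 27.2, 0], "dr": [0, 0, 0]}, {"offset": [-5.2, 27.2, 0], "dr": [0, 0, 0]}, {"offset": [-5.2, 27.2, 0], "dr": [0, 0, 0]}, {"offset": [-5.2, 27.2, 0], "dr": [0, 0, 0]}, {"offset": [-5.2, 27.2, 0], "dr": [0, 0, 0]}, {"offset": [-5.2, 27.2, 0], "dr": [0, 0, 0]}, {"offset": [-5.2, 27.2, 0], "dr": [0, 0, 0]}, {"offset": [-5.2, 27.2, 0], "dr": [0, 0, 0]}, {"offset": [0, 0, 0], "dr": [0, 0, 0]}, {"offset": [0, 0, 0], "dr": [0, 0, 0]}]}}

```text
time_s: 6.12
position: [550.4, 431.9, 95.7]
tcp_rot: [[-0.975, 0.22, -0.001], [0.22, 0.975, -0.0], [0.001, -0.001, -1.0]]
contact_force: [-0.8, -1.0, 0.2]
width: 0.15
finger_force: 34.9
```

```bash
python3 - <<'E'
from station import *
import cv2
i=get_image("wrist")["frame"];cv2.imwrite("pics/w2.png",i[:,:,::-1])
E
python3 plan.py 552.8,431.3,22,77.15
```

```text
t 6.2 p [550.5 430.2  95.9] yaw 77.2 q [-39.  43.  -3.  84.   2.  54.  35.] w 0.147 F [0.4 0.8 0.1] 34.86252307891846
 turn 1 x [-0.0018 -0.0008  0.0008]
 shift 3 x [-0.7  0.5 24.6] total [-2.   1.6 73.9]
```

View pics/w2.png

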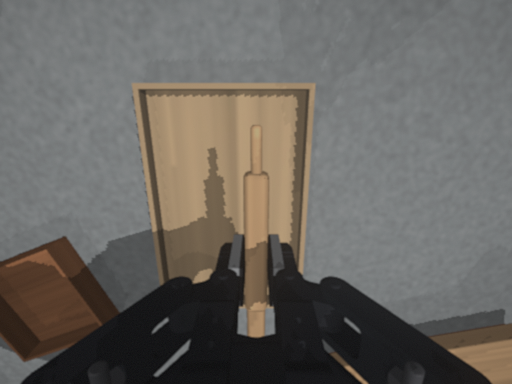

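The stick is held square to the tray, over its right half. I'll lower it and release with a partly open jaw.

Emit:
{"name": "apply_moves", "arguments": {"moves": [{"offset": [-2, 1.5, 20], "dr": [0, 0, 0]}, {"offset": [0, 0, 25], "dr": [0, 0, 0]}, {"offset": [0, 0, 15], "dr": [0, 0, 0]}, {"offset": [0, 0, 8], "dr": [0, 0, 0]}, {"offset": [0, 0, 5.5], "dr": [0, 0, 0]}, {"offset": [0, 0, 0], "dr": [0, 0, 0]}, {"offset": [0, 0, 0], "dr": [0, 0, 0]}, {"offset": [0, 0, 0], "dr": [0, 0, 0]}]}}

```text
time_s: 6.83
position: [554.0, 431.8, 24.8]
tcp_rot: [[-0.975, 0.222, 0.002], [0.222, 0.975, 0.001], [-0.001, 0.001, -1.0]]
contact_force: [0.1, 0.6, -0.6]
width: 0.151
finger_force: 34.9
```

Emit:
{"name": "apply_moves", "arguments": {"moves": [{"offset": [0, 0, 0], "dr": [0, 0, 0]}, {"offset": [0, 0, 0], "dr": [0, 0, 0]}, {"offset": [0, 0, 0], "dr": [0, 0, 0]}, {"offset": [0, 0, 0], "dr": [0, 0, 0]}, {"offset": [0, 0, 0], "dr": [0, 0, 0]}, {"offset": [0, 0, -10], "dr": [0, 0, 0]}, {"offset": [0, 0, -20], "dr": [0, 0, 0]}, {"offset": [0, 0, -30], "dr": [0, 0, 0]}, {"offset": [0, 0, -30], "dr": [0, 0, 0]}, {"offset": [0, 0, -30], "dr": [0, 0, 0]}, {"offset": [0, 0, 0], "dr": [0, 0, 0]}], "jaw": 0.68}}

```text
time_s: 7.75
position: [556.1, 433.6, 151.6]
tcp_rot: [[-0.975, 0.222, 0.009], [0.222, 0.975, 0.007], [-0.007, 0.009, -1.0]]
contact_force: [1.6, 1.4, 0.9]
width: 0.317
finger_force: 0.0
```

```bash
python3 plan.py 376.4,-268.7,100,91.5 376.4,-268.7,18,91.5
```

```text
t 7.8 p [556.1 433.6 151.6] yaw 77.1 q [-39.  40.  -3.  80.   2.  59.  36.] w 0.317 F [1.6 1.4 0.9] 0.0
 turn 3 x [ 0.0026  0.0026 -0.0835]
 shift 25 x [  7.9 -27.9   2.1] total [ 198.  -697.4   51.6]
 shift 3 x [ 0.   0.  27.3] total [ 0.  0. 82.]
```

Emit:
{"name": "apply_moves", "arguments": {"moves": [{"offset": [0, 0, 0], "dr": [0, 0, -0.0835]}, {"offset": [0, 0, 0], "dr": [0, 0, -0.0835]}, {"offset": [0, 0, 0], "dr": [0, 0, -0.0835]}, {"offset": [7.9, -27.9, 0], "dr": [0, 0, 0]}, {"offset": [7.9, -27.9, 0], "dr": [0, 0, 0]}, {"offset": [7.9, -27.9, 0], "dr": [0, 0, 0]}, {"offset": [7.9, -27.9, 0], "dr": [0, 0, 0]}, {"offset": [7.9, -27.9, 0], "dr": [0, 0, 0]}, {"offset": [7.9, -27.9, 0], "dr": [0, 0, 0]}, {"offset": [7.9, -27.9, 0], "dr": [0, 0, 0]}, {"offset": [7.9, -27.9, 0], "dr": [0, 0, 0]}, {"offset": [7.9, -27.9, 0], "dr": [0, 0, 0]}, {"offset": [7.9, -27.9, 0], "dr": [0, 0, 0]}, {"offset": [7.9, -27.9, 0], "dr": [0, 0, 0]}, {"offset": [7.9, -27.9, 0], "dr": [0, 0, 0]}, {"offset": [7.9, -27.9, 0], "dr": [0, 0, 0]}, {"offset": [7.9, -27.9, 0], "dr": [0, 0, 0]}, {"offset": [7.9, -27.9, 0], "dr": [0, 0, 0]}, {"offset": [7.9, -27.9, 0], "dr": [0, 0, 0]}, {"offset": [7.9, -27.9, 0], "dr": [0, 0, 0]}], "jaw": 0}}

```text
time_s: 9.42
position: [431.4, -47.4, 144.3]
tcp_rot: [[-1.0, -0.027, 0.001], [-0.027, 1.0, -0.0], [-0.001, -0.0, -1.0]]
contact_force: [0.3, -1.0, -0.6]
width: 1.001
finger_force: 0.0
```

Emit:
{"name": "apply_moves", "arguments": {"moves": [{"offset": [7.9, -27.9, 0], "dr": [0, 0, 0]}, {"offset": [7.9, -27.9, 0], "dr": [0, 0, 0]}, {"offset": [7.9, -27.9, 0], "dr": [0, 0, 0]}, {"offset": [7.9, -27.9, 0], "dr": [0, 0, 0]}, {"offset": [7.9, -27.9, 0], "dr": [0, 0, 0]}, {"offset": [7.9, -27.9, 0], "dr": [0, 0, 0]}, {"offset": [7.9, -27.9, 0], "dr": [0, 0, 0]}, {"offset": [7.9, -27.9, 0], "dr": [0, 0, 0]}, {"offset": [0, 0, 25], "dr": [0, 0, 0]}, {"offset": [0, 0, 25], "dr": [0, 0, 0]}, {"offset": [0, 0, 25], "dr": [0, 0, 0]}, {"offset": [0, 0, 25], "dr": [0, 0, 0]}, {"offset": [0, 0, 0], "dr": [0, 0, 0]}, {"offset": [0, 0, 0], "dr": [0, 0, 0]}]}}

```text
time_s: 10.58
position: [374.0, -270.6, 43.4]
tcp_rot: [[-1.0, -0.027, -0.002], [-0.027, 1.0, 0.001], [0.002, 0.001, -1.0]]
contact_force: [-0.7, -0.2, 0.4]
width: 1.0
finger_force: 0.0
```

```bash
python3 - <<'E'
from station import *
import cv2,numpy as np
from h import *
i=get_image("wrist");f=i["frame"];cv2.imwrite("pics/w3.png",f[:,:,::-1])
s=get_image("side")["frame"];cv2.imwrite("pics/s3.png",cv2.resize(s[85:285,130:380],None,fx=3,fy=3)[:,:,::-1])
m=mask(i,(255,230),"c",110);p,r=fit([(i,m)],M["stick"],[376.4,-268.7,.03]);print(p,np.degrees(p[2]),r,m.sum())
E
python3 plan.py 376.4,-268.7,18,91.5
```

```text
[ 3.77319249e+02 -2.68467727e+02  2.02147797e-02] 1.1582215623115193 [np.float64(0.06617496414669122)] 3043
t 10.7 p [ 375.1 -271.3   44.9] yaw 91.5 q [ 35.  31.  -4. 124.   4.  25. 120.] w 1.001 F [0.4 0.1 0.9] 0.0
 shift 1 x [-1.4  2.6 26.9] total [-1.4  2.6 26.9]
```

View pics/w3.png

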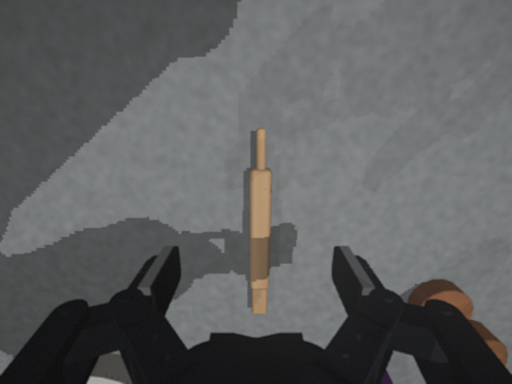

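The wrist view shows stick2 square between the jaws at column 260, and the fit confirms it at (377,−268.5). I'll take it.

Emit:
{"name": "apply_moves", "arguments": {"moves": [{"offset": [-2, 2.8, 12], "dr": [0, 0, 0]}, {"offset": [0, 0, 9], "dr": [0, 0, 0]}, {"offset": [0, 0, 5.5], "dr": [0, 0, 0]}, {"offset": [0, 0, 0], "dr": [0, 0, 0]}, {"offset": [0, 0, 0], "dr": [0, 0, 0]}]}}

```text
time_s: 11.1
position: [376.3, -268.2, 17.4]
tcp_rot: [[-1.0, -0.026, -0.0], [-0.026, 1.0, -0.0], [0.0, -0.0, -1.0]]
contact_force: [-1.4, -0.4, 0.2]
width: 0.999
finger_force: 0.0
```

Emit:
{"name": "apply_moves", "arguments": {"moves": [{"offset": [0, 0, 0], "dr": [0, 0, 0]}, {"offset": [0, 0, 0], "dr": [0, 0, 0]}, {"offset": [0, 0, 0], "dr": [0, 0, 0]}, {"offset": [0, 0, 0], "dr": [0, 0, 0]}, {"offset": [0, 0, 0], "dr": [0, 0, 0]}, {"offset": [0, 0, 0], "dr": [0, 0, 0]}, {"offset": [0, 0, 0], "dr": [0, 0, 0]}, {"offset": [0, 0, 0], "dr": [0, 0, 0]}, {"offset": [0, 0, 0], "dr": [0, 0, 0]}, {"offset": [0, 0, 0], "dr": [0, 0, 0]}], "jaw": 1, "newtons": 35}}

```text
time_s: 11.93
position: [376.4, -268.2, 17.3]
tcp_rot: [[-1.0, -0.026, 0.0], [-0.026, 1.0, -0.0], [-0.0, -0.0, -1.0]]
contact_force: [-1.6, 0.4, 6.2]
width: 0.154
finger_force: 35.6
```

Emit:
{"name": "apply_moves", "arguments": {"moves": [{"offset": [0, 0, -20], "dr": [0, 0, 0]}, {"offset": [0, 0, -30], "dr": [0, 0, 0]}, {"offset": [0, 0, -30], "dr": [0, 0, 0]}, {"offset": [0, 0, -20], "dr": [0, 0, 0]}, {"offset": [0, 0, 0], "dr": [0, 0, 0]}]}}

```text
time_s: 12.35
position: [377.9, -269.2, 120.5]
tcp_rot: [[-1.0, -0.026, 0.005], [-0.026, 1.0, -0.003], [-0.005, -0.004, -1.0]]
contact_force: [0.9, -1.0, -0.9]
width: 0.152
finger_force: 34.9
```

```bash
python3 plan.py 541.6,382.5,117,77.15 541.6,382.5,22,77.15
```

```text
t 12.3 p [ 377.9 -269.2  120.5] yaw 91.5 q [ 36.  24.  -5. 120.   3.  36. 121.] w 0.152 F [ 0.9 -1.  -0.9] 34.88462805747986
 turn 3 x [-0.001   0.0018  0.0835]
 shift 23 x [-0.6 29.2  0.2] total [-14.7 671.7   3.5]
 shift 4 x [ 0.   0.  23.8] total [ 0.  0. 95.]
```

View pics/s3.png

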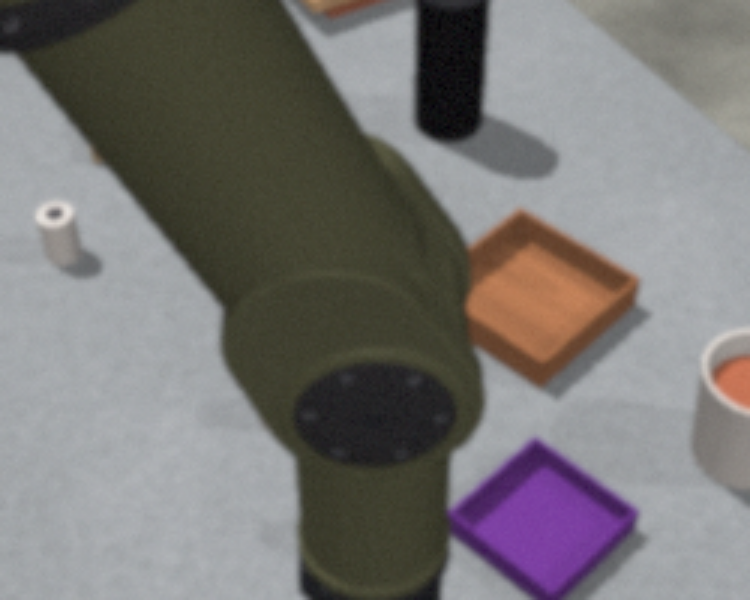

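The arm hides the tray in that side view, which doesn't matter here. I'll carry stick2 across.

Emit:
{"name": "apply_moves", "arguments": {"moves": [{"offset": [0, 0, 0], "dr": [0, 0, 0.0835]}, {"offset": [0, 0, 0], "dr": [0, 0, 0.0835]}, {"offset": [0, 0, 0], "dr": [0, 0, 0.0835]}, {"offset": [-0.6, 29.2, 0], "dr": [0, 0, 0]}, {"offset": [-0.6, 29.2, 0], "dr": [0, 0, 0]}, {"offset": [-0.6, 29.2, 0], "dr": [0, 0, 0]}, {"offset": [-0.6, 29.2, 0], "dr": [0, 0, 0]}, {"offset": [-0.6, 29.2, 0], "dr": [0, 0, 0]}, {"offset": [-0.6, 29.2, 0], "dr": [0, 0, 0]}, {"offset": [-0.6, 29.2, 0], "dr": [0, 0, 0]}, {"offset": [-0.6, 29.2, 0], "dr": [0, 0, 0]}, {"offset": [-0.6, 29.2, 0], "dr": [0, 0, 0]}, {"offset": [-0.6, 29.2, 0], "dr": [0, 0, 0]}, {"offset": [-0.6, 29.2, 0], "dr": [0, 0, 0]}, {"offset": [-0.6, 29.2, 0], "dr": [0, 0, 0]}, {"offset": [-0.6, 29.2, 0], "dr": [0, 0, 0]}, {"offset": [-0.6, 29.2, 0], "dr": [0, 0, 0]}, {"offset": [-0.6, 29.2, 0], "dr": [0, 0, 0]}]}}

```text
time_s: 13.85
position: [482.1, 158.4, 116.2]
tcp_rot: [[-0.975, 0.222, -0.001], [0.222, 0.975, -0.001], [0.001, -0.001, -1.0]]
contact_force: [-0.5, -0.3, 0.4]
width: 0.152
finger_force: 34.9
```

Emit:
{"name": "apply_moves", "arguments": {"moves": [{"offset": [-0.6, 29.2, 0], "dr": [0, 0, 0]}, {"offset": [-0.6, 29.2, 0], "dr": [0, 0, 0]}, {"offset": [-0.6, 29.2, 0], "dr": [0, 0, 0]}, {"offset": [-0.6, 29.2, 0], "dr": [0, 0, 0]}, {"offset": [-0.6, 29.2, 0], "dr": [0, 0, 0]}, {"offset": [-0.6, 29.2, 0], "dr": [0, 0, 0]}, {"offset": [-0.6, 29.2, 0], "dr": [0, 0, 0]}, {"offset": [-0.6, 29.2, 0], "dr": [0, 0, 0]}, {"offset": [0, 0, 20], "dr": [0, 0, 0]}, {"offset": [0, 0, 0], "dr": [0, 0, 0]}, {"offset": [0, 0, 0], "dr": [0, 0, 0]}]}}

```text
time_s: 14.77
position: [537.9, 382.7, 95.0]
tcp_rot: [[-0.975, 0.222, -0.003], [0.222, 0.975, -0.003], [0.002, -0.004, -1.0]]
contact_force: [0.3, 0.2, 0.0]
width: 0.15
finger_force: 34.9
```

```bash
python3 - <<'E'
from station import *
import cv2
i=get_image("wrist")["frame"];cv2.imwrite("pics/w4.png",i[:,:,::-1])
E
python3 plan.py 541.6,382.5,22,77.15
```

```text
t 14.8 p [538.6 382.5  96.1] yaw 77.1 q [-38.  40.   1.  91.  -1.  50.  40.] w 0.148 F [-0.1 -0.2  0.4] 34.8732590675354
 turn 1 x [-0.0025 -0.0011 -0.0004]
 shift 3 x [-1.   0.2 24.7] total [-2.9  0.7 74.1]
```

View pics/w4.png

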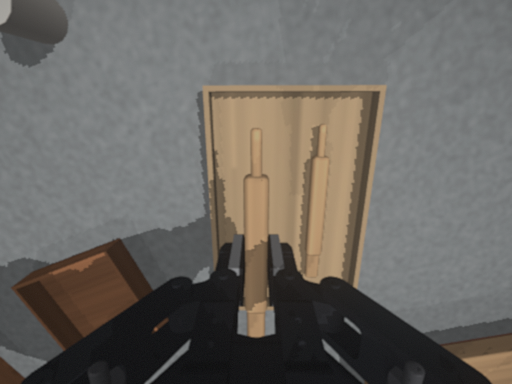

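Stick1 lies in the tray's right half at (317,210). The held stick is over the left half and clear of it, so I'll lower and release.

Emit:
{"name": "apply_moves", "arguments": {"moves": [{"offset": [-2.9, 0.7, 20], "dr": [0, 0, 0]}, {"offset": [0, 0, 25], "dr": [0, 0, 0]}, {"offset": [0, 0, 15], "dr": [0, 0, 0]}, {"offset": [0, 0, 9], "dr": [0, 0, 0]}, {"offset": [0, 0, 5], "dr": [0, 0, 0]}, {"offset": [0, 0, 0], "dr": [0, 0, 0]}, {"offset": [0, 0, 0], "dr": [0, 0, 0]}, {"offset": [0, 0, 0], "dr": [0, 0, 0]}]}}

```text
time_s: 15.48
position: [542.7, 384.0, 24.4]
tcp_rot: [[-0.975, 0.222, 0.002], [0.222, 0.975, 0.001], [-0.001, 0.001, -1.0]]
contact_force: [0.3, 0.7, 0.4]
width: 0.152
finger_force: 34.9
```

Emit:
{"name": "apply_moves", "arguments": {"moves": [{"offset": [0, 0, 0], "dr": [0, 0, 0]}, {"offset": [0, 0, 0], "dr": [0, 0, 0]}, {"offset": [0, 0, 0], "dr": [0, 0, 0]}, {"offset": [0, 0, 0], "dr": [0, 0, 0]}, {"offset": [0, 0, 0], "dr": [0, 0, 0]}, {"offset": [0, 0, -10], "dr": [0, 0, 0]}, {"offset": [0, 0, -20], "dr": [0, 0, 0]}, {"offset": [0, 0, -30], "dr": [0, 0, 0]}, {"offset": [0, 0, -30], "dr": [0, 0, 0]}, {"offset": [0, 0, -30], "dr": [0, 0, 0]}, {"offset": [0, 0, 0], "dr": [0, 0, 0]}], "jaw": 0.68}}

```text
time_s: 16.4
position: [544.8, 385.6, 150.6]
tcp_rot: [[-0.975, 0.222, 0.009], [0.222, 0.975, 0.006], [-0.007, 0.008, -1.0]]
contact_force: [0.4, 0.6, 0.6]
width: 0.32
finger_force: 0.0
```

```bash
python3 plan.py 366,265,120,77 366,265,23.5,77
```

```text
t 16.4 p [544.8 385.6 150.6] yaw 77.1 q [-38.  37.   1.  87.  -1.  56.  40.] w 0.32 F [0.4 0.6 0.6] 0.0
 turn 1 x [0.0081 0.007  0.0026]
 shift 8 x [ 18.4 -19.7   3.8] total [ 147.1 -157.7   30.6]
 shift 4 x [ 0.   0.  24.1] total [ 0.   0.  96.5]
```

Emit:
{"name": "apply_moves", "arguments": {"moves": [{"offset": [18.4, -19.7, 3.8], "dr": [0, 0, 0]}, {"offset": [18.4, -19.7, 3.8], "dr": [0, 0, 0]}, {"offset": [18.4, -19.7, 3.8], "dr": [0, 0, 0]}, {"offset": [18.4, -19.7, 3.8], "dr": [0, 0, 0]}, {"offset": [18.4, -19.7, 3.8], "dr": [0, 0, 0]}, {"offset": [18.4, -19.7, 3.8], "dr": [0, 0, 0]}, {"offset": [18.4, -19.7, 3.8], "dr": [0, 0, 0]}, {"offset": [18.4, -19.7, 3.8], "dr": [0, 0, 0]}, {"offset": [0, 0, 15], "dr": [0, 0, 0]}, {"offset": [0, 0, 0], "dr": [0, 0, 0]}, {"offset": [0, 0, 0], "dr": [0, 0, 0]}, {"offset": [0, 0, 0], "dr": [0, 0, 0]}], "jaw": 0}}

```text
time_s: 17.4
position: [364.5, 263.6, 98.4]
tcp_rot: [[-0.975, 0.222, 0.001], [0.222, 0.975, 0.001], [-0.001, 0.001, -1.0]]
contact_force: [0.9, -0.6, 0.1]
width: 1.001
finger_force: 0.0
```

```bash
python3 - <<'E'
from station import *
from h import *
i=get_image("wrist");f=i["frame"];u=proj(i,[366,265,48])[0];m=pmask(i,u,60);p,r=fit([(i,m)],M["prop"],[366,265,0],False);print(p,r,m.sum(),u)
for q,c in((p,(0,255,0)),([366,265],(255,0,0))): cv2.polylines(f,[np.int32(cv2.convexHull(np.float32(proj(i,M["prop"]+[q[0],q[1],0]))))],True,c,1)
cv2.imwrite("pics/w5.png",f[:,:,::-1])
E
python3 plan.py 366,265,23.5,77
```

```text
[367.51428819 263.57730517   0.        ] [np.float64(0.034595764414901864)] 1563 [258.92246899 222.4416627 ]
t 17.4 p [364.5 263.6  98.3] yaw 77.2 q [-39.  25.   1. 123.  -1.  32.  39.] w 0.998 F [-0.1  0.2 -1. ] 0.0
 turn 1 x [0.0013 0.0011 0.0028]
 shift 3 x [-0.4  0.6 24.9] total [-1.1  1.7 74.8]
```

View pics/w5.png

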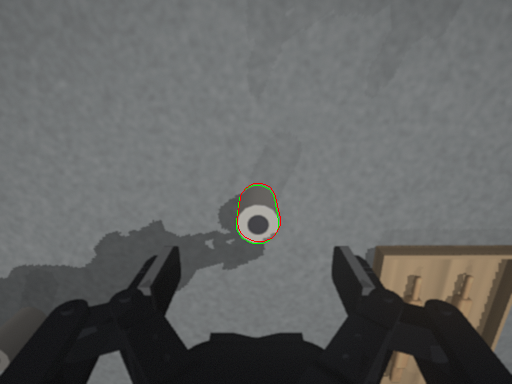

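The wrist view shows the prop top at (258,223), matching the fit, and both sticks lie in the tray at lower right. I'll descend and grip.

Emit:
{"name": "apply_moves", "arguments": {"moves": [{"offset": [-2.2, 0.9, 20], "dr": [0, 0, 0]}, {"offset": [0, 0, 25], "dr": [0, 0, 0]}, {"offset": [0, 0, 18], "dr": [0, 0, 0]}, {"offset": [0, 0, 12], "dr": [0, 0, 0]}, {"offset": [0, 0, 0], "dr": [0, 0, 0]}, {"offset": [0, 0, 0], "dr": [0, 0, 0]}, {"offset": [0, 0, 0], "dr": [0, 0, 0]}]}}

```text
time_s: 18.03
position: [366.5, 263.6, 23.4]
tcp_rot: [[-0.975, 0.222, 0.001], [0.222, 0.975, 0.001], [-0.001, 0.001, -1.0]]
contact_force: [-0.4, -0.4, 0.3]
width: 1.001
finger_force: 0.0
```

Emit:
{"name": "apply_moves", "arguments": {"moves": [{"offset": [0, 0, 0], "dr": [0, 0, 0]}, {"offset": [0, 0, 0], "dr": [0, 0, 0]}, {"offset": [0, 0, 0], "dr": [0, 0, 0]}, {"offset": [0, 0, 0], "dr": [0, 0, 0]}, {"offset": [0, 0, 0], "dr": [0, 0, 0]}, {"offset": [0, 0, 0], "dr": [0, 0, 0]}, {"offset": [0, 0, 0], "dr": [0, 0, 0]}, {"offset": [0, 0, 0], "dr": [0, 0, 0]}, {"offset": [0, 0, 0], "dr": [0, 0, 0]}], "jaw": 1, "newtons": 40}}

```text
time_s: 18.78
position: [366.0, 263.3, 23.2]
tcp_rot: [[-0.975, 0.222, 0.001], [0.222, 0.975, 0.001], [-0.001, 0.001, -1.0]]
contact_force: [-1.0, -0.3, 6.8]
width: 0.364
finger_force: 39.1
```

```bash
python3 - <<'E'
import numpy as np
c=np.array([682.5,0]);a=np.radians(16.2);x=np.array([np.cos(a),np.sin(a)]);print(c+27*x,c-27*x)
E
python3 plan.py 367,264,123,77 708.4,7.5,123,106.2 708.4,7.5,28,106.2; python3 plan.py 367,264,123,77 656.6,-7.5,123,106.2 656.6,-7.5,28,106.2
```

```text
[708.42792951   7.53275986] [656.57207049  -7.53275986]
t 18.8 p [366.  263.3  23.2] yaw 77.2 q [-39.  33.   0. 126.  -1.  20.  39.] w 0.364 F [-1.  -0.3  6.8] 39.117271900177
 turn 1 x [0.0007 0.0005 0.0029]
 shift 4 x [ -0.2   0.2 -24.9] total [ -0.8   0.9 -99.8]
 turn 6 x [ 0.      0.     -0.0849]
 shift 15 x [-17.1 -22.8   0. ] total [-256.3 -341.6    0. ]
 shift 4 x [ 0.   0.  23.8] total [ 0.  0. 95.]
t 18.8 p [366.  263.3  23.2] yaw 77.2 q [-39.  33.   0. 126.  -1.  20.  39.] w 0.364 F [-1.  -0.3  6.8] 39.117271900177
 turn 1 x [0.0007 0.0005 0.0029]
 shift 4 x [ -0.2   0.2 -24.9] total [ -0.8   0.9 -99.8]
 turn 6 x [ 0.      0.     -0.0849]
 shift 14 x [-14.5 -24.4   0. ] total [-202.4 -341.5    0. ]
 shift 4 x [ 0.   0.  23.8] total [ 0.  0. 95.]
```

Emit:
{"name": "apply_moves", "arguments": {"moves": [{"offset": [0, 0, -20], "dr": [0, 0, 0]}, {"offset": [0, 0, -27], "dr": [0, 0, 0]}, {"offset": [0, 0, -27], "dr": [0, 0, 0]}, {"offset": [0, 0, -26], "dr": [0, 0, 0]}, {"offset": [0, 0, 0], "dr": [0, 0, -0.0849]}, {"offset": [0, 0, 0], "dr": [0, 0, -0.0849]}, {"offset": [0, 0, 0], "dr": [0, 0, -0.0849]}, {"offset": [0, 0, 0], "dr": [0, 0, -0.0849]}, {"offset": [0, 0, 0], "dr": [0, 0, -0.0849]}, {"offset": [0, 0, 0], "dr": [0, 0, -0.0849]}, {"offset": [-17.1, -22.8, 0], "dr": [0, 0, 0]}, {"offset": [-17.1, -22.8, 0], "dr": [0, 0, 0]}, {"offset": [-17.1, -22.8, 0], "dr": [0, 0, 0]}, {"offset": [-17.1, -22.8, 0], "dr": [0, 0, 0]}, {"offset": [-17.1, -22.8, 0], "dr": [0, 0, 0]}, {"offset": [-17.1, -22.8, 0], "dr": [0, 0, 0]}, {"offset": [-17.1, -22.8, 0], "dr": [0, 0, 0]}, {"offset": [-17.1, -22.8, 0], "dr": [0, 0, 0]}]}}

```text
time_s: 20.28
position: [549.2, 125.5, 122.6]
tcp_rot: [[-0.96, -0.281, -0.0], [-0.281, 0.96, -0.0], [0.0, -0.0, -1.0]]
contact_force: [0.2, 1.2, -0.7]
width: 0.365
finger_force: 39.7
```

Emit:
{"name": "apply_moves", "arguments": {"moves": [{"offset": [-17.1, -22.8, 0], "dr": [0, 0, 0]}, {"offset": [-17.1, -22.8, 0], "dr": [0, 0, 0]}, {"offset": [-17.1, -22.8, 0], "dr": [0, 0, 0]}, {"offset": [-17.1, -22.8, 0], "dr": [0, 0, 0]}, {"offset": [-17.1, -22.8, 0], "dr": [0, 0, 0]}, {"offset": [-17.1, -22.8, 0], "dr": [0, 0, 0]}, {"offset": [-17.1, -22.8, 0], "dr": [0, 0, 0]}, {"offset": [0, 0, 0], "dr": [0, 0, 0]}, {"offset": [0, 0, 0], "dr": [0, 0, 0]}, {"offset": [0, 0, 0], "dr": [0, 0, 0]}]}}

```text
time_s: 21.12
position: [707.4, 7.7, 122.1]
tcp_rot: [[-0.96, -0.282, -0.002], [-0.282, 0.96, 0.001], [0.001, 0.001, -1.0]]
contact_force: [-0.1, -0.1, -0.4]
width: 0.36
finger_force: 39.7
```

```bash
python3 plan.py 708.4,7.5,28,106.2; python3 - <<'E'
from station import *
from h import *
i=get_image("wrist");p=unproj(i,(256,190),0);f=i["frame"];b=M["bin"]
p=[682.5,0,np.radians(16.2)]
cv2.polylines(f,[np.int32(cv2.convexHull(np.float32(proj(i,b@T(p).T+[p[0],p[1],0]))))],True,(0,255,0),1)
cv2.imwrite("pics/w6.png",f[:,:,::-1])
E
```

```text
t 21.1 p [707.4   7.7 122.1] yaw 106.4 q [ 1. 42. -8. 81.  6. 58. 99.] w 0.36 F [-0.1 -0.1 -0.4] 39.74526643753052
 turn 1 x [ 0.001  -0.0013  0.0027]
 shift 4 x [-0.2 -0.1 23.5] total [-0.9 -0.5 94.1]
```

View pics/w6.png

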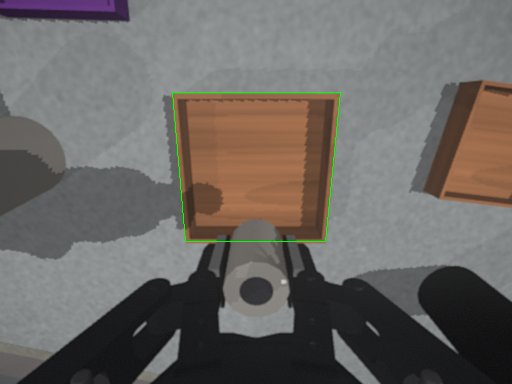

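The bin outline fits exactly, and the held prop is upright over its far half. I'll lower it.

Emit:
{"name": "apply_moves", "arguments": {"moves": [{"offset": [-0.9, -0.5, 20], "dr": [0, 0, 0]}, {"offset": [0, 0, 25], "dr": [0, 0, 0]}, {"offset": [0, 0, 20], "dr": [0, 0, 0]}, {"offset": [0, 0, 15], "dr": [0, 0, 0]}, {"offset": [0, 0, 8], "dr": [0, 0, 0]}, {"offset": [0, 0, 4], "dr": [0, 0, 0]}, {"offset": [0, 0, 1.5], "dr": [0, 0, 0]}, {"offset": [0, 0, 0], "dr": [0, 0, 0]}, {"offset": [0, 0, 0], "dr": [0, 0, 0]}, {"offset": [0, 0, 0], "dr": [0, 0, 0]}, {"offset": [0, 0, 0], "dr": [0, 0, 0]}]}}

```text
time_s: 22.08
position: [709.7, 7.0, 30.1]
tcp_rot: [[-0.96, -0.281, 0.001], [-0.281, 0.96, 0.0], [-0.001, -0.0, -1.0]]
contact_force: [0.5, -0.7, -0.8]
width: 0.364
finger_force: 39.7
```

Emit:
{"name": "apply_moves", "arguments": {"moves": [{"offset": [0, 0, 1], "dr": [0, 0, 0]}, {"offset": [0, 0, 1], "dr": [0, 0, 0]}, {"offset": [0, 0, 0.5], "dr": [0, 0, 0]}, {"offset": [0, 0, 0], "dr": [0, 0, 0]}, {"offset": [0, 0, 0], "dr": [0, 0, 0]}, {"offset": [0, 0, 0], "dr": [0, 0, 0]}]}}

```text
time_s: 22.58
position: [709.3, 6.9, 27.3]
tcp_rot: [[-0.96, -0.281, 0.001], [-0.281, 0.96, -0.0], [-0.0, -0.0, -1.0]]
contact_force: [-2.3, -0.4, 5.2]
width: 0.361
finger_force: 40.3
```

Emit:
{"name": "apply_moves", "arguments": {"moves": [{"offset": [0, 0, 0], "dr": [0, 0, 0]}, {"offset": [0, 0, 0], "dr": [0, 0, 0]}, {"offset": [0, 0, 0], "dr": [0, 0, 0]}, {"offset": [0, 0, 0], "dr": [0, 0, 0]}, {"offset": [0, 0, 0], "dr": [0, 0, 0]}, {"offset": [0, 0, 0], "dr": [0, 0, 0]}, {"offset": [0, 0, -10], "dr": [0, 0, 0]}, {"offset": [0, 0, -20], "dr": [0, 0, 0]}, {"offset": [0, 0, -30], "dr": [0, 0, 0]}, {"offset": [0, 0, -30], "dr": [0, 0, 0]}, {"offset": [0, 0, 0], "dr": [0, 0, 0]}], "jaw": 0.4}}

```text
time_s: 23.5
position: [712.7, 7.1, 124.4]
tcp_rot: [[-0.96, -0.281, 0.011], [-0.281, 0.96, 0.0], [-0.01, -0.003, -1.0]]
contact_force: [1.1, 0.3, 0.3]
width: 0.597
finger_force: 0.0
```

```bash
python3 plan.py 443,0.5,103,106.2 443,0.5,24,106.2
```

```text
t 23.5 p [712.7   7.1 124.4] yaw 106.3 q [ 1. 42. -8. 80.  6. 57. 99.] w 0.597 F [1.1 0.3 0.3] 0.0
 turn 1 x [-0.0026  0.0104  0.0023]
 shift 10 x [26.1  6.9  2.1] total [260.9  68.9  21.4]
 shift 3 x [ 0.   0.  26.3] total [ 0.  0. 79.]
```

Emit:
{"name": "apply_moves", "arguments": {"moves": [{"offset": [25.8, 6.9, 1.5], "dr": [0, 0, 0]}, {"offset": [25.8, 6.9, 1.5], "dr": [0, 0, 0]}, {"offset": [25.8, 6.9, 1.5], "dr": [0, 0, 0]}, {"offset": [25.8, 6.9, 1.5], "dr": [0, 0, 0]}, {"offset": [25.8, 6.9, 1.5], "dr": [0, 0, 0]}, {"offset": [25.8, 6.9, 1.5], "dr": [0, 0, 0]}, {"offset": [25.8, 6.9, 1.5], "dr": [0, 0, 0]}, {"offset": [25.8, 6.9, 1.5], "dr": [0, 0, 0]}, {"offset": [25.8, 6.9, 1.5], "dr": [0, 0, 0]}, {"offset": [25.8, 6.9, 1.5], "dr": [0, 0, 0]}, {"offset": [0, 0, 0], "dr": [0, 0, 0]}, {"offset": [0, 0, 0], "dr": [0, 0, 0]}, {"offset": [0, 0, 0], "dr": [0, 0, 0]}, {"offset": [0, 0, 0], "dr": [0, 0, 0]}], "jaw": 0}}

```text
time_s: 24.67
position: [443.8, 0.7, 102.1]
tcp_rot: [[-0.96, -0.282, 0.002], [-0.282, 0.96, 0.0], [-0.002, -0.0, -1.0]]
contact_force: [0.2, 0.4, 0.2]
width: 1.0
finger_force: 0.0
```

```bash
python3 - <<'E'
from station import *
from h import *
i=get_image("wrist");f=i["frame"];u=proj(i,[443,0.5,48])[0];m=pmask(i,u,60);p,r=fit([(i,m)],M["prop"],[443,0.5,0],False);print(p,r,m.sum(),u)
E
python3 plan.py 443,0.5,24,106.2
```

```text
[443.39865676  -0.51489157   0.        ] [np.float64(0.04075245224574087)] 1460 [256.72506332 218.24501957]
t 24.7 p [443.6   0.7 102. ] yaw 106.4 q [  2.  24.  -8. 123.   6.  33.  96.] w 1.003 F [ 0.6 -0.7 -0.7] 0.0
 turn 1 x [-0.0003  0.0016  0.0026]
 shift 3 x [ 0.2 -0.  26. ] total [ 0.7 -0.  78. ]
```

Prop2 is centred and the fit confirms it. I'll descend and grip.

Emit:
{"name": "apply_moves", "arguments": {"moves": [{"offset": [0.5, -0.5, 20], "dr": [0, 0, 0]}, {"offset": [0, 0, 25], "dr": [0, 0, 0]}, {"offset": [0, 0, 20], "dr": [0, 0, 0]}, {"offset": [0, 0, 13], "dr": [0, 0, 0]}, {"offset": [0, 0, 0], "dr": [0, 0, 0]}, {"offset": [0, 0, 0], "dr": [0, 0, 0]}, {"offset": [0, 0, 0], "dr": [0, 0, 0]}]}}

```text
time_s: 25.3
position: [442.5, 0.0, 24.1]
tcp_rot: [[-0.96, -0.282, 0.001], [-0.282, 0.96, 0.0], [-0.001, -0.0, -1.0]]
contact_force: [-0.2, 0.2, -0.2]
width: 0.997
finger_force: 0.0
```

Emit:
{"name": "apply_moves", "arguments": {"moves": [{"offset": [0, 0, 0], "dr": [0, 0, 0]}, {"offset": [0, 0, 0], "dr": [0, 0, 0]}, {"offset": [0, 0, 0], "dr": [0, 0, 0]}, {"offset": [0, 0, 0], "dr": [0, 0, 0]}, {"offset": [0, 0, 0], "dr": [0, 0, 0]}, {"offset": [0, 0, 0], "dr": [0, 0, 0]}, {"offset": [0, 0, 0], "dr": [0, 0, 0]}, {"offset": [0, 0, 0], "dr": [0, 0, 0]}, {"offset": [0, 0, 0], "dr": [0, 0, 0]}], "jaw": 1}}

```text
time_s: 26.05
position: [442.1, -0.1, 24.2]
tcp_rot: [[-0.96, -0.281, 0.001], [-0.281, 0.96, -0.0], [-0.001, -0.0, -1.0]]
contact_force: [-0.9, 0.1, 6.0]
width: 0.361
finger_force: 39.1
```

```bash
python3 plan.py 443,0,123,106.2 655.5,-8,123,106.2 655.5,-8,28,106.2
```

```text
t 26.1 p [ 4.421e+02 -1.000e-01  2.420e+01] yaw 106.3 q [  1.  33.  -5. 128.   9.  20.  94.] w 0.361 F [-0.9  0.1  6. ] 39.081764817237854
 turn 1 x [-0.0004  0.0009  0.0025]
 shift 4 x [ -0.2  -0.  -24.7] total [ -0.9  -0.1 -98.8]
 shift 8 x [-25.2  -8.4   0. ] total [-201.8  -67.     0. ]
 shift 4 x [ 0.   0.  23.8] total [ 0.  0. 95.]
```

Emit:
{"name": "apply_moves", "arguments": {"moves": [{"offset": [0, 0, -20], "dr": [0, 0, 0]}, {"offset": [0, 0, -27], "dr": [0, 0, 0]}, {"offset": [0, 0, -27], "dr": [0, 0, 0]}, {"offset": [0, 0, -25], "dr": [0, 0, 0]}, {"offset": [-25.2, -8.4, 0], "dr": [0, 0, 0]}, {"offset": [-25.2, -8.4, 0], "dr": [0, 0, 0]}, {"offset": [-25.2, -8.4, 0], "dr": [0, 0, 0]}, {"offset": [-25.2, -8.4, 0], "dr": [0, 0, 0]}, {"offset": [-25.2, -8.4, 0], "dr": [0, 0, 0]}, {"offset": [-25.2, -8.4, 0], "dr": [0, 0, 0]}, {"offset": [-25.2, -8.4, 0], "dr": [0, 0, 0]}, {"offset": [-25.2, -8.4, 0], "dr": [0, 0, 0]}, {"offset": [0, 0, 0], "dr": [0, 0, 0]}, {"offset": [0, 0, 0], "dr": [0, 0, 0]}, {"offset": [0, 0, 0], "dr": [0, 0, 0]}]}}

```text
time_s: 27.3
position: [653.1, -7.8, 122.1]
tcp_rot: [[-0.96, -0.282, -0.002], [-0.282, 0.96, -0.0], [0.002, 0.001, -1.0]]
contact_force: [-0.1, -0.3, 0.0]
width: 0.366
finger_force: 39.8
```

```bash
python3 plan.py 655.5,-8,28.5,106.2; python3 - <<'E'
from station import *
import cv2
f=get_image("wrist")["frame"];cv2.imwrite("pics/w7.png",f[:,:,::-1])
E
```

```text
t 27.3 p [653.1  -7.8 122.1] yaw 106.4 q [ 3. 38. -8. 90.  6. 53. 99.] w 0.366 F [-0.1 -0.3  0. ] 39.79168117046356
 turn 1 x [ 0.0005 -0.0019  0.0027]
 shift 4 x [-0.6 -0.2 23.4] total [-2.3 -0.9 93.6]
```

View pics/w7.png

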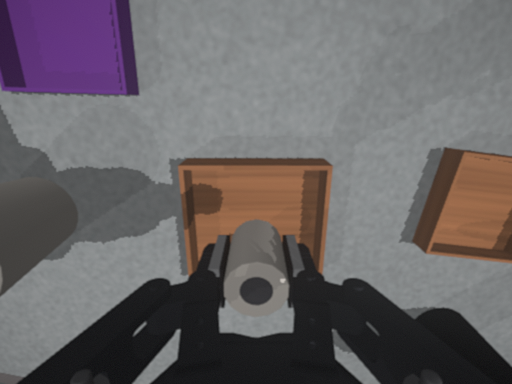

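The held prop is over the near half of the bin, with prop1 hidden behind the gripper. I'll lower it.

Emit:
{"name": "apply_moves", "arguments": {"moves": [{"offset": [-0.7, -0.5, 20], "dr": [0, 0, 0]}, {"offset": [0, 0, 25], "dr": [0, 0, 0]}, {"offset": [0, 0, 20], "dr": [0, 0, 0]}, {"offset": [0, 0, 15], "dr": [0, 0, 0]}, {"offset": [0, 0, 8], "dr": [0, 0, 0]}, {"offset": [0, 0, 4], "dr": [0, 0, 0]}, {"offset": [0, 0, 1.5], "dr": [0, 0, 0]}, {"offset": [0, 0, 0], "dr": [0, 0, 0]}, {"offset": [0, 0, 1], "dr": [0, 0, 0]}, {"offset": [0, 0, 0], "dr": [0, 0, 0]}, {"offset": [0, 0, 0], "dr": [0, 0, 0]}]}}

```text
time_s: 28.27
position: [655.4, -8.1, 28.9]
tcp_rot: [[-0.96, -0.282, 0.001], [-0.282, 0.96, -0.0], [-0.001, -0.0, -1.0]]
contact_force: [-0.4, 0.6, -0.7]
width: 0.363
finger_force: 39.8
```

Emit:
{"name": "apply_moves", "arguments": {"moves": [{"offset": [0, 0, 0.8], "dr": [0, 0, 0]}, {"offset": [0, 0, 0], "dr": [0, 0, 0]}, {"offset": [0, 0, 0], "dr": [0, 0, 0]}, {"offset": [0, 0, 0], "dr": [0, 0, 0]}]}}

```text
time_s: 28.6
position: [655.5, -8.1, 28.4]
tcp_rot: [[-0.96, -0.281, 0.001], [-0.281, 0.96, -0.0], [-0.001, -0.0, -1.0]]
contact_force: [-1.4, -1.6, 5.4]
width: 0.365
finger_force: 40.3
```

Emit:
{"name": "apply_moves", "arguments": {"moves": [{"offset": [0, 0, 0], "dr": [0, 0, 0]}, {"offset": [0, 0, 0], "dr": [0, 0, 0]}, {"offset": [0, 0, 0], "dr": [0, 0, 0]}, {"offset": [0, 0, 0], "dr": [0, 0, 0]}, {"offset": [0, 0, 0], "dr": [0, 0, 0]}, {"offset": [0, 0, 0], "dr": [0, 0, 0]}, {"offset": [0, 0, -10], "dr": [0, 0, 0]}, {"offset": [0, 0, -20], "dr": [0, 0, 0]}, {"offset": [0, 0, -30], "dr": [0, 0, 0]}, {"offset": [0, 0, -30], "dr": [0, 0, 0]}, {"offset": [0, 0, 0], "dr": [0, 0, 0]}], "jaw": 0.4}}

```text
time_s: 29.52
position: [658.4, -8.0, 124.4]
tcp_rot: [[-0.96, -0.281, 0.01], [-0.281, 0.96, 0.0], [-0.01, -0.003, -1.0]]
contact_force: [1.3, -0.1, 1.3]
width: 0.597
finger_force: 0.0
```

```bash
python3 plan.py 434.8,-128.2,110,106.2
```

```text
t 29.5 p [658.4  -8.  124.4] yaw 106.3 q [ 3. 38. -8. 90.  6. 52. 99.] w 0.597 F [ 1.3 -0.1  1.3] 0.0
 turn 1 x [-0.0026  0.0096  0.0024]
 shift 9 x [27.6 -5.9  1.6] total [248.3 -53.1  14.4]
```

Emit:
{"name": "apply_moves", "arguments": {"moves": [{"offset": [27.3, -5.9, 0.8], "dr": [0, 0, 0]}, {"offset": [27.3, -5.9, 0.8], "dr": [0, 0, 0]}, {"offset": [27.3, -5.9, 0.8], "dr": [0, 0, 0]}, {"offset": [27.3, -5.9, 0.8], "dr": [0, 0, 0]}, {"offset": [27.3, -5.9, 0.8], "dr": [0, 0, 0]}, {"offset": [27.3, -5.9, 0.8], "dr": [0, 0, 0]}, {"offset": [27.3, -5.9, 0.8], "dr": [0, 0, 0]}, {"offset": [27.3, -5.9, 0.8], "dr": [0, 0, 0]}, {"offset": [27.3, -5.9, 0.8], "dr": [0, 0, 0]}, {"offset": [0, 0, 0], "dr": [0, 0, 0]}, {"offset": [0, 0, 0], "dr": [0, 0, 0]}, {"offset": [0, 0, 0], "dr": [0, 0, 0]}, {"offset": [0, 0, 0], "dr": [0, 0, 0]}], "jaw": 0}}

```text
time_s: 30.6
position: [435.6, -127.7, 110.6]
tcp_rot: [[-0.959, -0.283, 0.002], [-0.283, 0.959, 0.0], [-0.002, -0.0, -1.0]]
contact_force: [0.6, -0.4, -0.6]
width: 0.999
finger_force: 0.0
```

```bash
python3 - <<'E'
from station import *
from h import *
i=get_image("wrist");f=i["frame"];u=proj(i,[434.8,-128.2,30])[0];m=mask(i,u,"c",60);p,r=fit([(i,m)],M["stamp"],[434.8,-128.2,0],False);print(p,r,m.sum(),u)
E
python3 plan.py 434.8,-128.2,37.5,106.2
```

```text
[ 436.49383203 -128.92207501    0.        ] [np.float64(0.03240754948595981)] 1923 [256.31096728 205.20802758]
t 30.6 p [ 435.5 -127.6  110.4] yaw 106.4 q [ 20.  24.  -9. 121.   6.  35. 113.] w 0.997 F [-0.2  0.3  0.5] 0.0
 turn 1 x [-0.0003  0.0013  0.004 ]
 shift 3 x [ 0.3 -0.1 24.3] total [ 0.9 -0.4 72.9]
```

Emit:
{"name": "apply_moves", "arguments": {"moves": [{"offset": [0, -0.9, 20], "dr": [0, 0, 0]}, {"offset": [0, 0, 23], "dr": [0, 0, 0]}, {"offset": [0, 0, 18], "dr": [0, 0, 0]}, {"offset": [0, 0, 12], "dr": [0, 0, 0]}, {"offset": [0, 0, 0], "dr": [0, 0, 0]}, {"offset": [0, 0, 0], "dr": [0, 0, 0]}, {"offset": [0, 0, 0], "dr": [0, 0, 0]}]}}

```text
time_s: 31.23
position: [435.2, -128.8, 37.6]
tcp_rot: [[-0.959, -0.282, 0.001], [-0.282, 0.959, -0.0], [-0.001, -0.0, -1.0]]
contact_force: [-0.3, 0.1, 0.4]
width: 0.997
finger_force: 0.0
```

Emit:
{"name": "apply_moves", "arguments": {"moves": [{"offset": [0, 0, 0], "dr": [0, 0, 0]}, {"offset": [0, 0, 0], "dr": [0, 0, 0]}, {"offset": [0, 0, 0], "dr": [0, 0, 0]}, {"offset": [0, 0, 0], "dr": [0, 0, 0]}, {"offset": [0, 0, 0], "dr": [0, 0, 0]}, {"offset": [0, 0, 0], "dr": [0, 0, 0]}, {"offset": [0, 0, 0], "dr": [0, 0, 0]}, {"offset": [0, 0, 0], "dr": [0, 0, 0]}, {"offset": [0, 0, 0], "dr": [0, 0, 0]}], "jaw": 1}}

```text
time_s: 31.98
position: [434.6, -129.1, 37.6]
tcp_rot: [[-0.96, -0.282, 0.001], [-0.282, 0.96, -0.0], [-0.001, -0.0, -1.0]]
contact_force: [-0.6, -0.0, 5.9]
width: 0.309
finger_force: 38.9
```

```bash
python3 plan.py 435.5,-128.5,107,106.2 552.5,-397,107,106.2 552.5,-397,42,106.2
```

```text
t 32.0 p [ 434.6 -129.1   37.6] yaw 106.4 q [ 18.  32.  -7. 125.   9.  23. 111.] w 0.309 F [-0.6 -0.   5.9] 38.921590007375926
 turn 1 x [-0.0003  0.0005  0.0026]
 shift 3 x [ -0.3   0.1 -23.1] total [ -1.    0.3 -69.4]
 shift 10 x [ -3.7 -29.    0. ] total [ -37.4 -290.5    0. ]
 shift 3 x [ 0.   0.  21.7] total [ 0.  0. 65.]
```

Emit:
{"name": "apply_moves", "arguments": {"moves": [{"offset": [0, 0, -17], "dr": [0, 0, 0]}, {"offset": [0, 0, -26], "dr": [0, 0, 0]}, {"offset": [0, 0, -26], "dr": [0, 0, 0]}, {"offset": [-3.7, -29, 0], "dr": [0, 0, 0]}, {"offset": [-3.7, -29, 0], "dr": [0, 0, 0]}, {"offset": [-3.7, -29, 0], "dr": [0, 0, 0]}, {"offset": [-3.7, -29, 0], "dr": [0, 0, 0]}, {"offset": [-3.7, -29, 0], "dr": [0, 0, 0]}, {"offset": [-3.7, -29, 0], "dr": [0, 0, 0]}, {"offset": [-3.7, -29, 0], "dr": [0, 0, 0]}, {"offset": [-3.7, -29, 0], "dr": [0, 0, 0]}, {"offset": [-3.7, -29, 0], "dr": [0, 0, 0]}, {"offset": [-3.7, -29, 0], "dr": [0, 0, 0]}, {"offset": [0, 0, 0], "dr": [0, 0, 0]}, {"offset": [0, 0, 0], "dr": [0, 0, 0]}, {"offset": [0, 0, 0], "dr": [0, 0, 0]}]}}

```text
time_s: 33.32
position: [551.1, -396.1, 105.6]
tcp_rot: [[-0.96, -0.281, -0.001], [-0.281, 0.96, 0.001], [0.001, 0.002, -1.0]]
contact_force: [0.6, 0.4, -1.0]
width: 0.311
finger_force: 39.6
```

```bash
python3 plan.py 552.5,-397,42,106.2; python3 - <<'E'
from station import *
from h import *
i=get_image("wrist");f=i["frame"]
cv2.polylines(f,[np.int32(cv2.convexHull(np.float32(proj(i,M["dish"]+[553,-397,0]))))],True,(0,255,0),1)
cv2.imwrite("pics/w8.png",f[:,:,::-1])
E
```

```text
t 33.3 p [ 551.1 -396.1  105.6] yaw 106.3 q [ 39.  41.  -9.  87.   8.  53. 134.] w 0.311 F [ 0.6  0.4 -1. ] 39.60633073467761
 turn 1 x [ 0.0016 -0.0006  0.0026]
 shift 3 x [-0.4 -0.4 21.2] total [-1.1 -1.2 63.6]
```

View pics/w8.png

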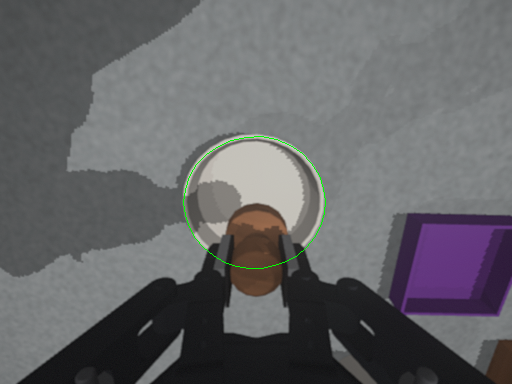

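The dish outline matches and the stamp hangs upright over the dish centre. I'll lower it.

Emit:
{"name": "apply_moves", "arguments": {"moves": [{"offset": [-0.5, -0.5, 20], "dr": [0, 0, 0]}, {"offset": [0, 0, 20], "dr": [0, 0, 0]}, {"offset": [0, 0, 12], "dr": [0, 0, 0]}, {"offset": [0, 0, 7], "dr": [0, 0, 0]}, {"offset": [0, 0, 4], "dr": [0, 0, 0]}, {"offset": [0, 0, 1.5], "dr": [0, 0, 0]}, {"offset": [0, 0, 0], "dr": [0, 0, 0]}, {"offset": [0, 0, 0], "dr": [0, 0, 0]}, {"offset": [0, 0, 0], "dr": [0, 0, 0]}]}}

```text
time_s: 34.12
position: [552.7, -397.7, 42.5]
tcp_rot: [[-0.96, -0.281, 0.001], [-0.281, 0.96, -0.001], [-0.001, -0.001, -1.0]]
contact_force: [-0.7, -0.2, -0.1]
width: 0.308
finger_force: 39.6
```

Emit:
{"name": "apply_moves", "arguments": {"moves": [{"offset": [0, 0, 0.8], "dr": [0, 0, 0]}, {"offset": [0, 0, 0], "dr": [0, 0, 0]}, {"offset": [0, 0, 0], "dr": [0, 0, 0]}, {"offset": [0, 0, 0], "dr": [0, 0, 0]}]}}

```text
time_s: 34.45
position: [552.7, -397.6, 41.8]
tcp_rot: [[-0.96, -0.281, 0.001], [-0.281, 0.96, -0.001], [-0.001, -0.001, -1.0]]
contact_force: [-0.3, 1.1, 6.1]
width: 0.306
finger_force: 40.2
```

Emit:
{"name": "apply_moves", "arguments": {"moves": [{"offset": [0, 0, 0], "dr": [0, 0, 0]}, {"offset": [0, 0, 0], "dr": [0, 0, 0]}, {"offset": [0, 0, 0], "dr": [0, 0, 0]}, {"offset": [0, 0, 0], "dr": [0, 0, 0]}, {"offset": [0, 0, 0], "dr": [0, 0, 0]}, {"offset": [0, 0, 0], "dr": [0, 0, 0]}, {"offset": [0, 0, 0], "dr": [0, 0, 0]}, {"offset": [0, 0, -10], "dr": [0, 0, 0]}, {"offset": [0, 0, -20], "dr": [0, 0, 0]}, {"offset": [0, 0, -30], "dr": [0, 0, 0]}, {"offset": [0, 0, -30], "dr": [0, 0, 0]}, {"offset": [0, 0, -30], "dr": [0, 0, 0]}, {"offset": [0, 0, -30], "dr": [0, 0, 0]}, {"offset": [25, 0, 0], "dr": [0, 0, 0]}, {"offset": [25, 0, 0], "dr": [0, 0, 0]}, {"offset": [25, 0, 0], "dr": [0, 0, 0]}, {"offset": [0, 0, 0], "dr": [0, 0, 0]}, {"offset": [0, 0, 0], "dr": [0, 0, 0]}, {"offset": [0, 0, 0], "dr": [0, 0, 0]}], "jaw": 0.3}}

```text
time_s: 36.03
position: [481.0, -418.1, 191.7]
tcp_rot: [[-0.959, -0.282, 0.001], [-0.282, 0.959, -0.0], [-0.001, -0.001, -1.0]]
contact_force: [0.6, 0.6, 0.4]
width: 0.7
finger_force: 0.0
```

```bash
python3 plan.py; python3 - <<'E'
from station import *
import cv2,numpy as np
f=get_image("scene")["frame"][120:280,90:470];w=get_image("wrist")["frame"][:, :]
a=cv2.resize(f,None,fx=2,fy=2);b=cv2.resize(w,(364,273));c=np.zeros((273,760,3),np.uint8);c[:,:364]=b
s=get_image("side")["frame"];c[:,380:744]=cv2.resize(s,(364,273))
cv2.imwrite("pics/end.png",np.vstack([a,c])[:600,:,::-1])
E
```

```text
t 36.0 p [ 481.  -418.1  191.7] yaw 106.4 q [ 45.  32. -10.  88.   6.  60. 140.] w 0.7 F [0.6 0.6 0.4] 0.0
```

View pics/end.png

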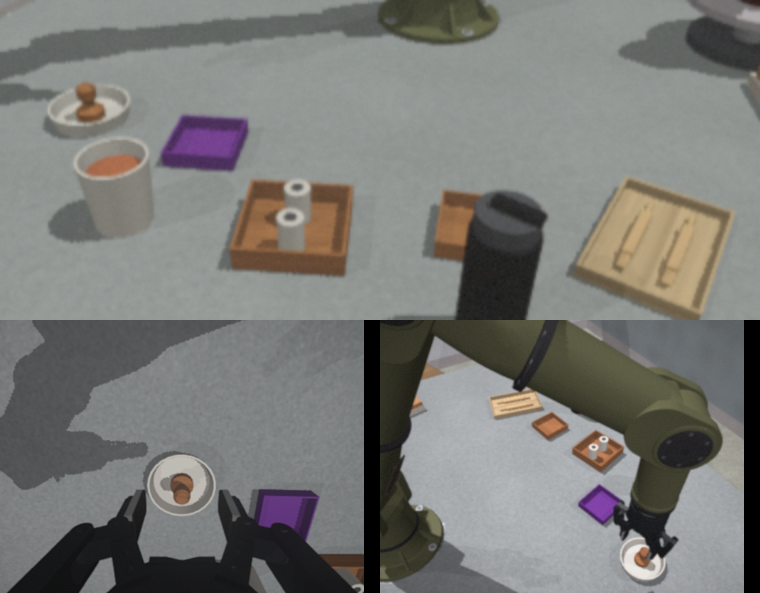

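The final pictures show both sticks flat and apart in the tray, both props upright in the large brown bin, and the stamp upright in the dish. The mug and flask have not moved.

```bash
python3 -c "
from station import *
print(sign_off())"
```

```text
the job is handed in; nothing more can be done
None
```

The job is handed in at about 36 s, with no verdict returned: both sticks lie flat and apart in the long tray, both props stand in the large brown bin, and the stamp stands knob up in the round dish, with the mug and flask left where they stood.

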